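# Close up the biscuit cabinet and wedge its door shut

## Robot

A 6-joint arm with a two-finger parallel gripper is mounted at the origin on a cart in front of the work surface, level with it; the furniture and walls round the work are solid. World frame = base frame: x ahead of the robot, y to its left, z up, the work surface at z = 0. Lengths are in m, angles in rad, forces in N, time in s.
With the tool pointing down it reaches from about 0.3 to 0.775 m from the base axis. Payload 14.6 kg.
Tool frame: the origin (TCP) lies at the centre of the arm's flange, where the gripper is bolted on; the fingertips stand 199 mm ahead of it and the grasp point (between the pads) lies ctrl.tcp_to_grasp ahead of it (ctrl.tcp_to_grasp is the distance from the TCP to the grasp point, in m); z points along the fingers, y is the line along which they close (so a half turn about z gives the same grasp; the last joint's range is limited). The gripper opens to 94 mm and grips with 3 to 60 N. Pads are 16 mm wide; open, the fingers measure 119 mm over their backs; the gripper's body (75 mm by 177 mm) begins 78 mm behind the grasp point.
Start: joints at [-1.374, 0.3, 1.521, -0, 1.321, -0.067], TCP at [0.143, -0.531, 0.405] pointing down, gripper open.
Joint ranges: [-3.03, 3.03], [-0.79, 2.21], [0.23, 2.52], [-1.04, 4.18], [0, 3.07], [-2.55, 2.55]. Speed limits (rad/s): [2.22, 2.22, 2.57, 3.14, 3.14, 3.14].

## Interface

Orientations are given as [roll, pitch, yaw] about the fixed x, y, z axes, in that order (R = Rz(yaw) Ry(pitch) Rx(roll)).
In Python, from station import ctrl gives the robot as it stands. The module is installed in compiled form; this text tells all that it offers.
- The arm moves only by the shell command python3 -m jog 'ROWS' [OPENING] [FORCE]. ROWS is JSON, a list of rows, each a list of 6 numbers: the shift along the tool's x, y, z in cm, then the turn, a rotation vector about the tool's x, y, z in rad. In form: [[tx, ty, tz, ax, ay, az], ...]. A call has 1 to 8 rows; each row is the pose to reach, as a shift and turn from the pose commanded when the call began, along the tool's axes at that moment; what a row does not reach only later rows make up. A row lasts 1/10 s, in which the tool goes at most 50 mm and 8.59 degrees, less where a joint would pass 70% of its speed; a pose out of reach is approached as far as the arm can. A call with a gripper value outside its range is refused whole. OPENING is the opening in per cent of the stroke, from 0 (shut) to 100 (fully open), set as the call begins (- or left out, the last holds). The fingers move at their own pace and stop on an object; FORCE is the grip in N (left out, the last holds). Time passes only in rows, so rows that repeat a pose let the fingers close. It gives the time, the measured TCP pose, the force, the opening and the grip force at its end, in the units of the state.
- ctrl.get_obs(): the state, without advancing time (a new reading comes with each control period).
- ctrl.camera(name): name is "scene" or "top" or "wrist"; returns a dict with "img" (420x560x3 uint8, blue, green, red), "intrinsics" (3x3 intrinsics, pixels), "k1" (the pictures are not rectified: a ray, as slopes to the right and down, at radius r is drawn at 1 + k1 r^2 times it, then the intrinsics apply), "R" (3x3) and "t" (3): a world point X has camera coordinates R X + t. Camera axes: x right, y down, z forward; pixel columns grow to the right and rows downward; lengths in m; the calibration is good to about 2 mm. A picture is of the moment at which its call begins. There is no depth.
- ctrl.hand_in(): hands the job in; it is judged then, once.
The state is a dict: "time_s": time; "qpos": joint angles; "joint_vel": joint speeds; "tau": joint torques, N m; "ee_pos": TCP position; "eef_rot": TCP orientation; "force": force on the tool from outside, world axes, zero at the start; "moment": the same for the moment, N m; "grip_width": finger opening in m; "grip_force": force on a finger pad.
Only numpy, scipy, OpenCV 4.12 (cv2) and the standard library are available. Lean on these libraries where they do the work, as an engineer would, in place of code of your own. Each camera call takes 0.05 s, during which the arm holds its last target. There are 200 camera calls.

## Task

The catch of the little biscuit cabinet on the counter is broken, so its door swings loose. Push the loaded carrier along its runners until it clicks home inside the cabinet, then swing the door fully shut, and then tap the orange wedge, thin end first, under the door until it jams the door tight; let go of the wedge and leave it there. Leave the other things on the counter where they are.

Things in the scene. Friction and masses are not known exactly. Their poses are not given: they have to be found in the camera images.
- cabinet: Pale wooden cabinet on four feet, fixed, 165 deep x 178 wide x 145 high, front open towards the robot. Origin on the worktop under the middle of its front face; +x points into the cabinet, +y to its left, z up. Its underside is 36 mm above the worktop: the wedge's thin end passes under it. The sides go right to the front, the roof begins 60 mm behind it.
- carrier (a joint): How far the carrier is pushed in along the cabinet's +x, m: 0 = fully out (front plate 125 mm ahead of the cabinet's front face); starts at 0 to 0.045; 0.112 to 0.122 = home behind the detent; 0.122 = end stop (plate 3 mm ahead of the cabinet's front face). It takes 1 to 2 N to slide, some 4 N more over the detent ridge at 0.10 to 0.112; stays where left.
- carrier_face (a point): Middle of the top of the outer face of the carrier's green front plate, 135 mm above the worktop. The plate is upright, 148 wide, from 58 to 136 mm above the worktop, facing the cabinet's -x. Two cartons fixed on the carrier stand behind it, no higher than the plate.
- door (a joint): Opening angle of the door, rad: 0 = shut (stop), 1.57 = standing straight out towards the robot, 2.0 = open stop; starts at 1.5 to 1.9. Hardly any friction; stays where it is left. It can only shut when the carrier is home.
- door_hinge (a point): On the door's upright hinge axis, at its right (-y) end, at the height of the door's top (145 mm); 18 mm ahead of the cabinet's front face, 89 mm right of its middle.
- door_panel: Wooden door, 178 wide, 12 thick, 22 to 145 mm above the worktop, steel knob outside (160 mm from the hinge, 100 up, 26 out). Origin on the hinge axis at worktop level; +y runs to the free end, -x outwards. Shut, its outer face is 24 mm ahead of the cabinet's front. The hinge has 6 mm of sprung upward play (2 N + 2.5 N/mm), so a wedge under it gets clamped; driving it tight takes 8 to 20 N.
- wedge: Orange wedge, loose, 195 long, 40 wide, 0.13 to 0.22 kg. Origin on its underside at mid-length; +x points to the thin end. 5 mm high there, rising evenly to 31 mm over 120 mm; the other 75 mm (grip, black ribs, middle at x = -60 mm) is level. Its tip goes 78 mm past the door's outer face before it touches the door's lower edge; it jams 5 to 25 mm farther. Starts flat, right of the cabinet.
- wedge_tip (a point): Middle of the lower edge of the wedge's thin end.
- tape_roll: Bystander: roll of brown tape lying flat, 96 across, 48 high; origin under its middle.
- jam_jar: Bystander: red jam jar with pale lid, 64 across, 94 high; origin under its middle.
- green_bottle: Bystander: green juice bottle, 41 across, 125 high; origin under its middle.
- wood_bowl: Obstacle, fixed: big brown wooden bowl about 250 across and 100 high, between the wedge and the cabinet; origin on the worktop under its middle.
- sweet_basket: Obstacle, fixed: oval wicker basket of sweets, about 190 x 270 and 110 high (packets stick up to about 180), right of the cabinet; origin on the worktop under its middle.

How it is judged:
On the way, in this order (a step that is already met when the one before it is completed fails the run):
1. the carrier is home behind its detent (value of joint carrier above 0.111 m), for 0.2 s.
2. the door is shut (value of joint door below 0.05 rad and value of joint carrier above 0.111 m), for 0.2 s.
3. the wedge is jammed under the shut door (value of joint door below 0.05 rad and contact force between wedge and door_panel above 3.5 N), for 0.2 s.
At the end, for the whole second after the job is handed in: Carrier home behind its detent (over 0.111 m), door shut (within 0.05 rad), wedge released, flat (within 0.15 rad) and at rest, its thin end over 50 mm past the door's middle plane, and clamped: wedge and door press on each other with over 3.5 N (all of step 3 and value of joint carrier above 0.111 m and x of wedge_tip in the frame of door_panel above 0.05 m and angle between wedge's own z axis and vertical below 0.15 rad and linear speed of wedge below 0.02 m/s); the robot touches nothing.
It fails at once if a bystander is shifted by more than 40 mm or tipped (distance of any of tape_roll, jam_jar, green_bottle from where it was at the start of the episode above 0.04 m or angle between any of jam_jar, green_bottle's own z axis and vertical above 0.6 rad).
It also fails if it takes over 72 s, if anything falls off the work surface, if the arm or the gripper's body presses on something with over 40 N, if the wrist force passes 120 N, or if a joint passes its speed limit or range.

## Working session

There is one attempt and no reset: what is moved stays moved. The work goes in short steps, Python scripts to look and compute and a shell command to move; the robot and the scene stay as the last step left them, time stands still between calls to the robot, and variables do not carry over. Pictures are saved under pics/ and viewed, at most 10 in all, crops included, and the job is handed in when it is done.

```bash
mkdir -p pics
cat > h.py <<'E'
import numpy as np, cv2
from station import ctrl
from scipy.spatial.transform import Rotation as Ro
def shot(n,f=None):
    c=ctrl.camera(n)
    if f: cv2.imwrite('pics/'+f,c['img'])
    return c
def ray(c,u,v):
    K=np.array(c['intrinsics']);d=np.array([c['k1'],0,0,0,0],float)
    p=cv2.undistortPoints(np.array([[[u,v]]],float),K,d,None,None)[0,0]
    R=np.array(c['R']);t=np.array(c['t']).ravel()
    return -R.T@t, R.T@np.array([p[0],p[1],1.])
def plane(c,u,v,z):
    o,d=ray(c,u,v);return o+d*(z-o[2])/d[2]
def pix(c,X):
    K=np.array(c['intrinsics']);d=np.array([c['k1'],0,0,0,0],float)
    R=np.array(c['R']);t=np.array(c['t']).ravel()
    return cv2.projectPoints(np.array([X],float),cv2.Rodrigues(R)[0],t,K,d)[0][0,0]
def rel(dst_pos,dst_rpy=None):
    o=ctrl.get_obs();print(o['time_s'],o['ee_pos'],o['eef_rot'])
E
python3 - <<'E'
from h import *
import pickle
for n in ['scene','top','wrist']:
    c=shot(n,n+'0.png'); pickle.dump(c,open(n+'0.pkl','wb'));print(n,-np.array(c['R']).T@np.array(c['t']).ravel(),c['k1'])
o=ctrl.get_obs();print(o,ctrl.tcp_to_grasp)
E
```

```text
scene [-0.2570881   0.09055137  1.43996436] 0.029847373979682526
top [0.35851899 0.04614678 1.33459944] -0.0834338203578251
wrist [ 0.21814791 -0.51186119  0.38395692] 0.0020966859034364876
{'time_s': 0.15, 'qpos': array([-1.37360693e+00,  3.00345404e-01,  1.52145661e+00,  1.97166249e-05,
        1.32071391e+00, -6.65836305e-02]), 'joint_vel': array([ 0.00026377, -0.00016436, -0.00044022,  0.00028907,  0.00039581,
        0.00304936]), 'tau': array([ 1.11323505e-03, -5.31961083e+01, -3.52820778e+01,  7.08938227e-02,
        2.36229133e-02, -4.59323383e-05]), 'ee_pos': array([ 0.14340021, -0.53094683,  0.40420785]), 'eef_rot': array([-3.14067269e+00, -8.04861122e-05,  2.63768099e-01]), 'force': array([-0.63424318, -0.17305474,  0.23196221]), 'moment': array([ 0.05884785, -0.05867843, -0.02344571]), 'grip_force': 0.0, 'grip_width': 0.09398595675687774} 0.1804
```

View pics/top0.png

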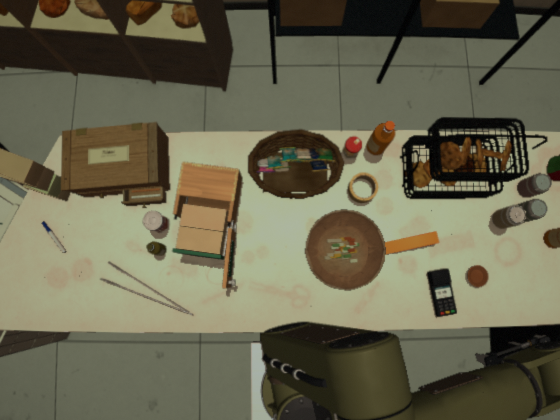

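View pics/scene0.png

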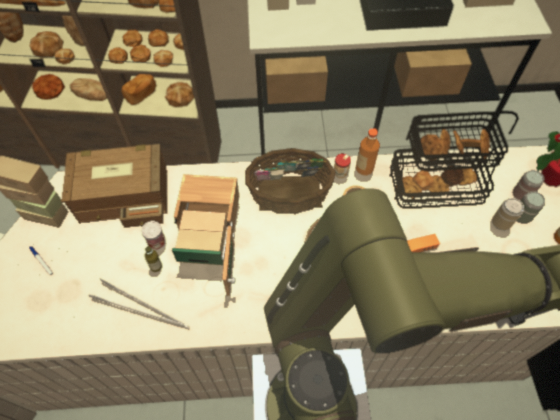

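Run:
```python
from h import *
import pickle
c=pickle.load(open('top0.pkl','rb'));s=pickle.load(open('scene0.pkl','rb'))
i=c['img'];a=cv2.resize(i[155:305,140:250],None,fx=4,fy=4,interpolation=2)
b=cv2.resize(i[205:295,360:450],None,fx=4,fy=4,interpolation=2)
d=cv2.resize(pickle.load(open('wrist0.pkl','rb'))['img'],(320,240))
o=np.zeros((600,800,3),np.uint8);o[:600,:440]=a;o[:360,440:800]=b;o[360:600,440:760]=d
cv2.imwrite('pics/crop1.png',o)
for u,v,z in [(180,249,.135),(222,257,.135),(345,249,.1),(386,250,.0),(438,238,.031)]:print(plane(c,u,v,z).round(3))
```

```text
[0.443 0.36  0.135]
[0.418 0.234 0.135]
[ 0.44  -0.137  0.1  ]
[ 0.441 -0.288  0.   ]
[ 0.476 -0.455  0.031]
```

View pics/crop1.png

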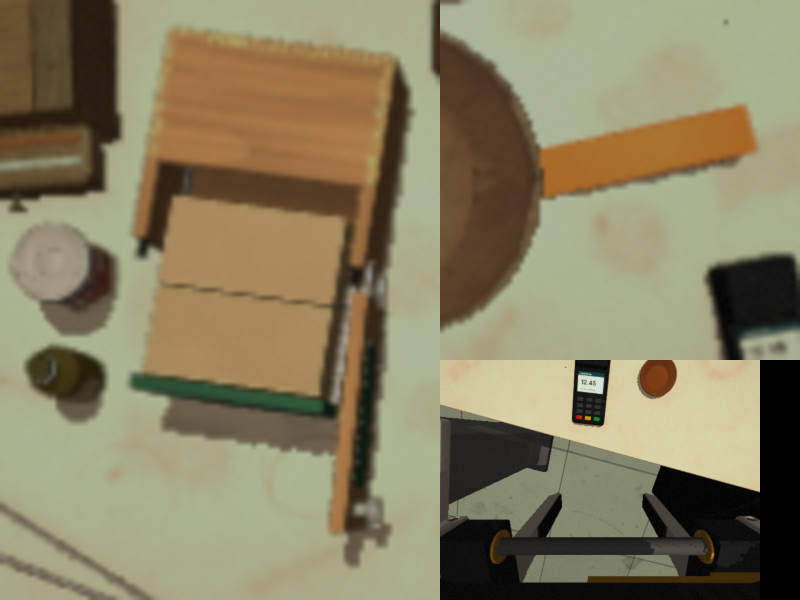

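```bash
cat >> h.py <<'E'
def tri(c1,p1,c2,p2):
    o1,d1=ray(c1,*p1);o2,d2=ray(c2,*p2);d1/=np.linalg.norm(d1);d2/=np.linalg.norm(d2)
    k=np.linalg.lstsq(np.c_[d1,-d2],o2-o1,rcond=None)[0];a=o1+k[0]*d1;b=o2+k[1]*d2
    return (a+b)/2,np.linalg.norm(a-b)
E
python3 - <<'E'
from h import *
import pickle
c=pickle.load(open('top0.pkl','rb'));s=pickle.load(open('scene0.pkl','rb'))
for n,(x,y),z in [('roofBL',(172,30),.145),('roofBR',(395,58),.145),('roofFL',(155,160),.145),('roofFR',(365,185),.145),('sideFL',(140,232),.145),('plateL',(131,385),.136),('plateR',(325,410),.136),('hinge',(360,285),.145),('doorEnd',(339,530),.145),('jar',(50,262),.094),('bot',(52,370),.125)]:
    print(n,plane(c,140+x/4,155+y/4,z).round(3))
for n,k in(('top',c),('scene',s)):
    h=cv2.cvtColor(k['img'],cv2.COLOR_BGR2HSV);m=cv2.inRange(h,(7,150,110),(20,255,255))
    m[:225]=0;m[265:]=0;m[:,:380]=0;m[:,445:]=0
    q=cv2.findContours(m,0,1)[0];q=max(q,key=cv2.contourArea);print(n,cv2.approxPolyDP(q,2,True).reshape(-1,2).tolist())
E
```

```text
roofBL [0.706 0.356 0.145]
roofBR [0.682 0.185 0.145]
roofFL [0.605 0.366 0.145]
roofFR [0.584 0.206 0.145]
sideFL [0.55  0.376 0.145]
plateL [0.436 0.381 0.136]
plateR [0.417 0.236 0.136]
hinge [0.508 0.209 0.145]
doorEnd [0.329 0.223 0.145]
jar [0.535 0.46  0.094]
bot [0.449 0.445 0.125]
top [[436, 233], [385, 242], [386, 253], [438, 242]]
scene [[438, 242], [434, 235], [407, 241], [411, 251], [435, 247]]
```

Run:
```python
from h import *
import pickle
c=pickle.load(open('top0.pkl','rb'));s=pickle.load(open('scene0.pkl','rb'))
for a,b in [((436,233),(434,235)),((438,242),(438,242))]:
    print(tri(c,a,s,b))
for z in(.005,.031):print(z,[plane(c,*p,z)[:2].round(3).tolist() for p in [(436.5,233),(438.5,242.5),(385.5,242),(386,253.5)]])
i=s['img'];a=cv2.resize(i[215:275,380:460],(800,600),interpolation=2);cv2.imwrite('pics/crop2.png',a)
```

```text
(array([ 0.49243216, -0.45091152,  0.02821163]), np.float64(0.00039406105290930673))
(array([ 0.46208178, -0.45389265,  0.03568625]), np.float64(0.0024441166054178973))
0.005 [[0.495, -0.461], [0.463, -0.466], [0.467, -0.287], [0.429, -0.286]]
0.031 [[0.492, -0.451], [0.461, -0.456], [0.465, -0.28], [0.428, -0.28]]
```

View pics/crop2.png

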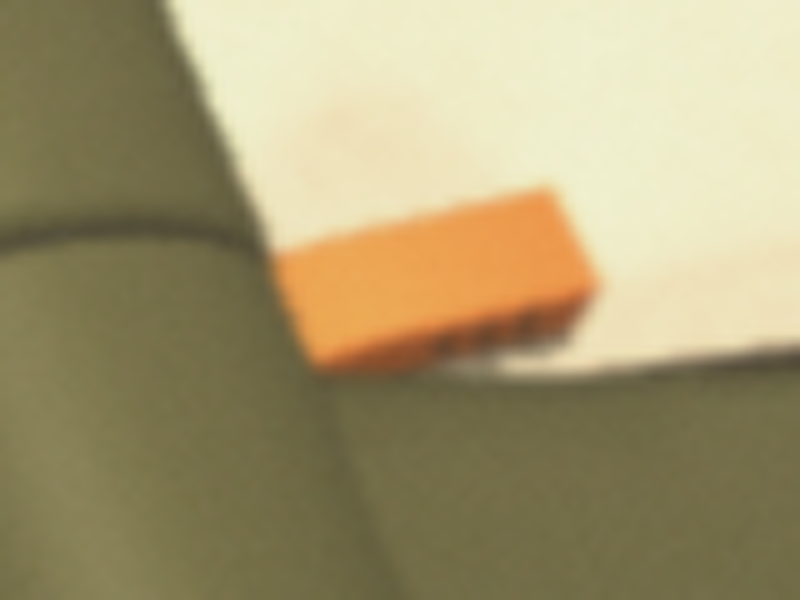

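```bash
cat > d.py <<'E'
import sys
from h import *
# usage: d.py x y z yaw [pitchtilt]: row from current pose to tool-down target
o=ctrl.get_obs();R=Ro.from_euler('xyz',o['eef_rot']);p=o['ee_pos']
x,y,z,w=map(float,sys.argv[1:5]);T=Ro.from_euler('xyz',[np.pi,0,w])
print((R.inv().apply(np.array([x,y,z])-p)*100).round(2),(R.inv()*T).as_rotvec().round(3))
E
python3 d.py .4 -.15 .4 1.3
```

```text
[ 34.7  -30.09   0.45] [-1.000e-03 -1.000e-03 -1.036e+00]
```

```bash
python3 -m jog '[[34.7,-30.1,0.4,0,0,-1.036],[34.7,-30.1,0.4,0,0,-1.036],[34.7,-30.1,0.4,0,0,-1.036],[34.7,-30.1,0.4,0,0,-1.036],[34.7,-30.1,0.4,0,0,-1.036],[34.7,-30.1,0.4,0,0,-1.036],[34.7,-30.1,0.4,0,0,-1.036],[34.7,-30.1,0.4,0,0,-1.036]]' 0; python3 d.py .375 .19 .4 2.35
```

```text
time_s: 0.95
ee_pos: [0.3673, -0.1972, 0.4012]
eef_rot: [3.141, 0.0, 1.305]
force: [1.2, -1.1, 0.2]
grip_width: 0.0334
grip_force: 0.0
[37.56 -9.44  0.12] [ 0.     0.    -1.045]
```

```bash
python3 -m jog '[[37.5,-9.4,0,0,0,-1.045],[37.5,-9.4,0,0,0,-1.045],[37.5,-9.4,0,0,0,-1.045],[37.5,-9.4,0,0,0,-1.045],[37.5,-9.4,0,0,0,-1.045],[37.5,-9.4,0,0,0,-1.045],[37.5,-9.4,0,0,0,-1.045],[37.5,-9.4,0,0,0,-1.045]]'; python3 d.py .3755 .3148 .289 3.005
```

```text
time_s: 1.75
ee_pos: [0.3759, 0.1899, 0.4012]
eef_rot: [3.141, -0.0, 2.351]
force: [0.6, 0.2, 0.1]
grip_width: 0.0005
grip_force: 0.0
[ 8.9   8.75 11.22] [ 0.     0.    -0.654]
```

```bash
python3 -m jog '[[8.9,8.75,2,0,0,-0.654],[8.9,8.75,2,0,0,-0.654],[8.9,8.75,4,0,0,-0.654],[8.9,8.75,7,0,0,-0.654],[8.9,8.75,11.2,0,0,-0.654],[8.9,8.75,11.2,0,0,-0.654],[8.9,8.75,11.2,0,0,-0.654]]'
python3 - <<'E'
from h import *
c=shot('top','t1.png');o=ctrl.get_obs()
print(pix(c,o['ee_pos']-[0,0,.199]))
cv2.imwrite('pics/crop3.png',cv2.resize(c['img'][155:305,120:270],(600,600),interpolation=2))
E
```

```text
time_s: 2.45
ee_pos: [0.3772, 0.3122, 0.2899]
eef_rot: [-3.141, -0.001, 2.997]
force: [0.0, 0.4, 0.3]
grip_width: 0.0005
grip_force: 0.0
[198.54566775 271.23712561]
```

View pics/crop3.png

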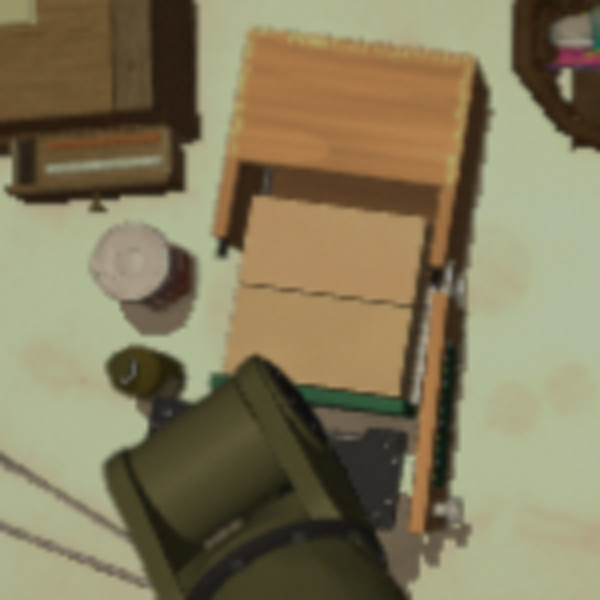

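```bash
python3 -m jog '[[-3,0,0,0,0,0],[-5,0,0,0,0,0],[-7,0,0,0,0,0],[-9,0,0,0,0,0],[-11,0,0,0,0,0],[-12.5,0,0,0,0,0],[-13.3,0,0,0,0,0],[-13.3,0,0,0,0,0]]'
```

```text
time_s: 3.3
ee_pos: [0.5092, 0.293, 0.2907]
eef_rot: [3.14, 0.002, 2.997]
force: [-0.0, -0.3, 0.1]
grip_width: 0.0004
grip_force: 0.0
```

```bash
python3 -m jog '[[-0.4,0,0,0,0,0],[-0.8,0,0,0,0,0],[-1.0,0,0,0,0,0],[-1.0,0,0,0,0,0]]'
```

```text
time_s: 3.7
ee_pos: [0.5186, 0.2918, 0.2892]
eef_rot: [3.142, 0.0, 2.999]
force: [-0.7, 0.0, 0.1]
grip_width: 0.0007
grip_force: 0.0
```

```bash
python3 -m jog '[[-0.2,0,0,0,0,0],[-0.4,0,0,0,0,0],[-0.4,0,0,0,0,0]]';python3 -m jog '[[-0.2,0,0,0,0,0],[-0.4,0,0,0,0,0],[-0.4,0,0,0,0,0]]'
```

```text
time_s: 4.0
ee_pos: [0.5221, 0.2914, 0.2891]
eef_rot: [-3.141, -0.002, 2.999]
force: [-8.9, 0.1, 4.8]
grip_width: 0.0003
grip_force: 4.4
time_s: 4.3
ee_pos: [0.5238, 0.2916, 0.2891]
eef_rot: [-3.138, -0.011, 3.0]
force: [-43.4, -2.4, 22.0]
grip_width: 0.0005
grip_force: 21.6
```

```bash
python3 -m jog '[[4,0,0,0,0,0],[5,0,-5,0,0,0],[7,0,-9,0,0,0],[9,-5,-9,0,0,0],[11,-10,-9,0,0,0],[12,-15,-9,0,0,0],[12,-16,-5,0,0,0],[12,-16,0,0,0,0]]'
python3 - <<'E'
from h import *
c=shot('top','t2.png')
cv2.imwrite('pics/crop4.png',cv2.resize(c['img'][155:305,120:270],(600,600),interpolation=2))
p=ctrl.get_obs()['ee_pos'][:2]-[.534,.293];print(p@[.9906,-.1365],p@[.1365,.9906])
H=np.array([-.018,-.089])
for t in [1.6,1.3,1.0,.8,.6,.4,.2,.0,-.05]:
    q=H+.11*np.array([-np.sin(t),np.cos(t)])+.017*np.array([-np.cos(t),-np.sin(t)]);print(t,(q*100).round(1))
E
```

```text
time_s: 5.1
ee_pos: [0.3846, 0.1476, 0.2902]
eef_rot: [3.139, 0.006, 2.997]
force: [1.2, 0.3, -1.6]
grip_width: 0.0009
grip_force: 0.0
-0.12978643812319876 -0.1644386809772384
1.6 [-12.7 -10.9]
1.3 [-12.9  -7.6]
1.0 [-12.   -4.4]
0.8 [-10.9  -2.5]
0.6 [-9.4 -0.8]
0.4 [-7.6  0.6]
0.2 [-5.7  1.5]
0.0 [-3.5  2.1]
-0.05 [-2.9  2.2]
```

View pics/crop4.png

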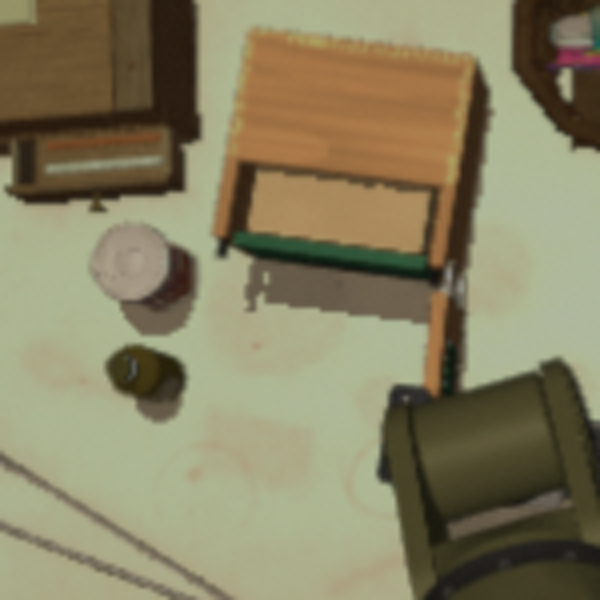

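```bash
python3 -m jog '[[-0.3,3,0,0,0,0],[-0.3,4.5,0,0,0,0],[-0.2,6,0,0,0,0],[-0.1,7.5,0,0,0,0],[-0.2,8.8,0,0,0,0],[-0.6,10.4,0,0,0,0],[-1.0,12,0,0,0,0],[-1.5,13,0,0,0,0]]'
python3 -m jog '[[-0.6,0.9,0,0,0,0],[-1.3,1.8,0,0,0,0],[-2.1,2.6,0,0,0,0],[-3,3.3,0,0,0,0],[-3.9,4,0,0,0,0],[-4.8,4.5,0,0,0,0],[-5.8,4.9,0,0,0,0],[-6.8,5.2,0,0,0,0]]'
python3 - <<'E'
from h import *
p=ctrl.get_obs()['ee_pos'][:2]-[.534,.293];print(p@[.9906,-.1365],p@[.1365,.9906])
E
```

```text
time_s: 5.95
ee_pos: [0.4185, 0.2771, 0.2895]
eef_rot: [3.142, 0.0, 3.0]
force: [-0.1, -1.3, 0.5]
grip_width: 0.0006
grip_force: 0.3
time_s: 6.75
ee_pos: [0.4937, 0.3178, 0.2891]
eef_rot: [-3.141, -0.0, 2.999]
force: [-0.8, -0.7, -0.0]
grip_width: 0.0001
grip_force: 0.2
-0.04332456638484938 0.0190559906696114
```

```bash
python3 -m jog '[[-0.4,0,0,0,0,0],[-0.8,0,0,0,0,0],[-1.1,0,0,0,0,0],[-1.1,0,0,0,0,0]]'
python3 -m jog '[[-0.2,0,0,0,0,0],[-0.3,0,0,0,0,0],[-0.3,0,0,0,0,0],[-0.3,0,0,0,0,0]]'
```

```text
time_s: 7.15
ee_pos: [0.5039, 0.316, 0.2891]
eef_rot: [-3.142, -0.0, 2.999]
force: [-0.7, -0.3, -0.6]
grip_width: 0.0001
grip_force: 0.0
time_s: 7.55
ee_pos: [0.5058, 0.3161, 0.289]
eef_rot: [-3.141, -0.004, 2.999]
force: [-12.4, 1.6, 4.2]
grip_width: 0.0005
grip_force: 6.3
```

```bash
python3 -m jog '[[3,0,0,0,0,0],[5,-1,-5,0,0,0],[7,-4,-10,0,0,0.15],[7,-9,-11,0,0,0.3],[7,-14,-11,0,0,0.45],[7,-19,-11,0,0,0.6],[7,-24,-11,0,0,0.75],[7,-29,-11,0,0,0.9]]' 100;  python3 d.py .471 -.417 .36 1.742
```

```text
time_s: 8.35
ee_pos: [0.3968, 0.0484, 0.3995]
eef_rot: [3.141, 0.001, 2.093]
force: [1.2, 0.5, -0.5]
grip_width: 0.061
grip_force: 0.0
[-44.03 -16.8    3.97] [0.001 0.001 0.351]
```

```bash
python3 -m jog '[[-44,-16.8,3.9,0,0,0.351],[-44,-16.8,3.9,0,0,0.351],[-44,-16.8,3.9,0,0,0.351],[-44,-16.8,3.9,0,0,0.351],[-44,-16.8,3.9,0,0,0.351],[-44,-16.8,3.9,0,0,0.351],[-44,-16.8,3.9,0,0,0.351],[-44,-16.8,3.9,0,0,0.351]]'; python3 -m jog '[[-7.2,-2.7,0,0,0,0],[-7.2,-2.7,0,0,0,0],[-7.2,-2.7,0,0,0,0]]';python3 - <<'E'
from h import *
import pickle
print(ctrl.get_obs()['ee_pos'],ctrl.get_obs()['eef_rot'])
c=shot('wrist','w1.png');pickle.dump(c,open('w1.pkl','wb'))
h=cv2.cvtColor(c['img'],cv2.COLOR_BGR2HSV);m=cv2.inRange(h,(7,150,90),(20,255,255))
q=max(cv2.findContours(m,0,1)[0],key=cv2.contourArea);print(cv2.approxPolyDP(q,4,True).reshape(-1,2).tolist())
t=shot('top','t3.png')
E
```

```text
time_s: 9.15
ee_pos: [0.4624, -0.3454, 0.3661]
eef_rot: [3.141, 0.0, 1.748]
force: [1.4, 0.6, 1.1]
grip_width: 0.0942
grip_force: 0.0
time_s: 9.45
ee_pos: [0.4475, -0.4218, 0.3655]
eef_rot: [-3.141, 0.0, 1.745]
force: [1.2, 1.0, -0.2]
grip_width: 0.0943
grip_force: 0.0
[ 0.44749868 -0.42184187  0.36552864] [-3.14105224e+00  2.74755854e-05  1.74450306e+00]
[[323, 49], [287, 51], [290, 230], [323, 229]]
```

View pics/w1.png

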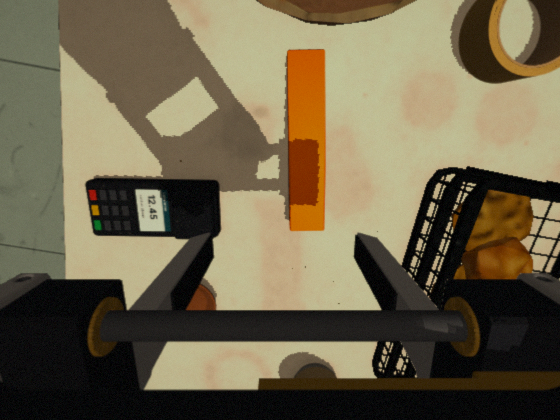

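```bash
python3 - <<'E'
from h import *
import pickle
c=pickle.load(open('w1.pkl','rb'))
T=[plane(c,u,49.5,.005) for u in(287.5,325)];G=[plane(c,u,230.5,.031) for u in(290.5,325)]
print(T,G);t=sum(T)/2;g=sum(G)/2;d=(t-g)[:2];L=np.linalg.norm(d);print(L,np.arctan2(d[1],d[0]));print('grip',g[:2]+d/L*.0375, 'mid',g[:2]+d/L*.0975)
for z in(0,.05,.1,.15):print(z,plane(c,433,185,z).round(3),plane(c,412,240,z).round(3))
E
python3 d.py .471 -.417 .36 1.742
```

```text
[array([ 0.42575764, -0.26895679,  0.005     ]), array([ 0.46494252, -0.26209155,  0.005     ])] [array([ 0.46305459, -0.45968151,  0.031     ]), array([ 0.50219709, -0.45282966,  0.031     ])]
0.19433979355095377 1.763799506354301
grip [ 0.47543307 -0.41945186] mid [ 0.46392464 -0.36056591]
0 [ 0.625 -0.383  0.   ] [ 0.621 -0.457  0.   ]
0.05 [ 0.598 -0.378  0.05 ] [ 0.594 -0.441  0.05 ]
0.1 [ 0.57  -0.373  0.1  ] [ 0.567 -0.425  0.1  ]
0.15 [ 0.543 -0.368  0.15 ] [ 0.54  -0.409  0.15 ]
[-0.2   2.24  0.59] [-0.    -0.     0.005]
```

Run:
```python
from h import *
import pickle
c=pickle.load(open('top0.pkl','rb'));w=pickle.load(open('w1.pkl','rb'))
a=cv2.resize(c['img'][115:215,390:520],(520,400),interpolation=2)
b=cv2.resize(w['img'][140:400,360:560],(280,364))
o=np.zeros((400,800,3),np.uint8);o[:,:520]=a;o[:364,520:]=b;cv2.imwrite('pics/crop5.png',o)
```

```text
(no output)
```

View pics/crop5.png

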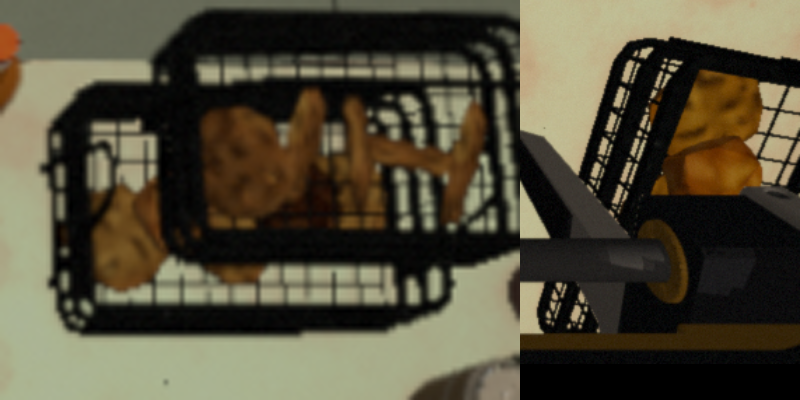

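```bash
python3 - <<'E'
from h import *
import pickle
c=pickle.load(open('top0.pkl','rb'));w=pickle.load(open('w1.pkl','rb'))
for z in(0,.03,.06,.1):
  print(z,plane(c,407,196,z).round(3),plane(c,480,196,z).round(3),pix(w,plane(c,407,196,z)).round(0))
E
python3 d.py .4755 -.4195 .30 1.7638
```

```text
0 [ 0.623 -0.37   0.   ] [ 0.621 -0.626  0.   ] [435. 173.]
0.03 [ 0.617 -0.36   0.03 ] [ 0.615 -0.611  0.03 ] [446. 168.]
0.06 [ 0.611 -0.351  0.06 ] [ 0.609 -0.596  0.06 ] [460. 162.]
0.1 [ 0.603 -0.338  0.1  ] [ 0.601 -0.576  0.1  ] [484. 152.]
[-0.52  2.64  6.59] [-0.    -0.    -0.017]
```

```bash
python3 -m jog '[[-0.5,2.6,3,0,0,-0.017],[-0.5,2.6,7,0,0,-0.017],[-0.5,2.6,11,0,0,-0.017],[-0.5,2.6,14,0,0,-0.017],[-0.5,2.6,15.6,0,0,-0.017],[-0.5,2.6,15.6,0,0,-0.017]]' 100; python3 -m jog '[[0,0,0,0,0,0],[0,0,0,0,0,0],[0,0,0,0,0,0],[0,0,0,0,0,0],[0,0,0,0,0,0],[0,0,0,0,0,0]]' 0 50
```

```text
time_s: 10.15
ee_pos: [0.4754, -0.4183, 0.2087]
eef_rot: [-3.14, -0.002, 1.766]
force: [-0.0, 0.5, -1.0]
grip_width: 0.0938
grip_force: 0.0
time_s: 10.75
ee_pos: [0.4752, -0.4193, 0.2103]
eef_rot: [3.141, 0.0, 1.765]
force: [-0.7, -0.9, 0.3]
grip_width: 0.0493
grip_force: 0.0
```

```bash
python3 -m jog '[[0,0,0,0,0,0],[0,0,0,0,0,0],[0,0,0,0,0,0],[0,0,0,0,0,0]]' 0 50; python3 -m jog '[[0,0,-3,0,0,0],[0,0,-7,0,0,0],[0,0,-11,0,0,0],[0,0,-15,0,0,0],[0,0,-16,0,0,0]]'; python3 d.py .42 0 .38 .8
```

```text
time_s: 11.15
ee_pos: [0.4752, -0.4194, 0.2102]
eef_rot: [-3.141, 0.0, 1.765]
force: [-1.7, 0.3, 1.4]
grip_width: 0.0394
grip_force: 50.0
time_s: 11.65
ee_pos: [0.4753, -0.4193, 0.3747]
eef_rot: [3.138, 0.005, 1.765]
force: [0.7, 0.4, -1.4]
grip_width: 0.0393
grip_force: 50.0
[42.21  2.66 -0.74] [0.006 0.003 0.965]
```

```bash
python3 -m jog '[[42,2.7,-0.7,0,0,0.965],[42,2.7,-0.7,0,0,0.965],[42,2.7,-0.7,0,0,0.965],[42,2.7,-0.7,0,0,0.965],[42,2.7,-0.7,0,0,0.965],[42,2.7,-0.7,0,0,0.965],[42,2.7,-0.7,0,0,0.965],[42,2.7,-0.7,0,0,0.965]]';  python3 d.py .322 .292 .33 -0.137
```

```text
time_s: 12.45
ee_pos: [0.4238, -0.0294, 0.3756]
eef_rot: [-3.14, 0.001, 0.796]
force: [0.8, 0.3, -1.3]
grip_width: 0.0396
grip_force: 50.0
[ 15.84 -29.75   4.59] [-0.001  0.001  0.933]
```

```bash
python3 -m jog '[[15.8,-29.7,0,0,0,0.933],[15.8,-29.7,0,0,0,0.933],[15.8,-29.7,0,0,0,0.933],[15.8,-29.7,0,0,0,0.933],[15.8,-29.7,0,0,0,0.933],[15.8,-29.7,0,0,0,0.933],[15.8,-29.7,0,0,0,0.933],[15.8,-29.7,0,0,0,0.933]]';  python3 d.py .322 .292 .2125 -0.137
python3 - <<'E'
from h import *
c=shot('top','t4.png');s=shot('scene')
o=np.zeros((600,800,3),np.uint8);o[:,:400]=cv2.resize(c['img'][160:310,150:250],(400,600));o[:,400:]=cv2.resize(s['img'][160:310,150:250],(400,600))
cv2.imwrite('pics/crop6.png',o);print(ctrl.get_obs()['qpos'])
E
```

```text
time_s: 13.25
ee_pos: [0.3216, 0.2883, 0.3757]
eef_rot: [3.141, 0.001, -0.139]
force: [0.7, 0.0, -1.8]
grip_width: 0.0399
grip_force: 50.0
[ 0.   -0.39 16.32] [ 0.001  0.001 -0.002]
[6.52412013e-01 6.51465202e-02 1.86977422e+00 1.02188907e-03
 1.20817377e+00 2.35496990e+00]
```

View pics/crop6.png

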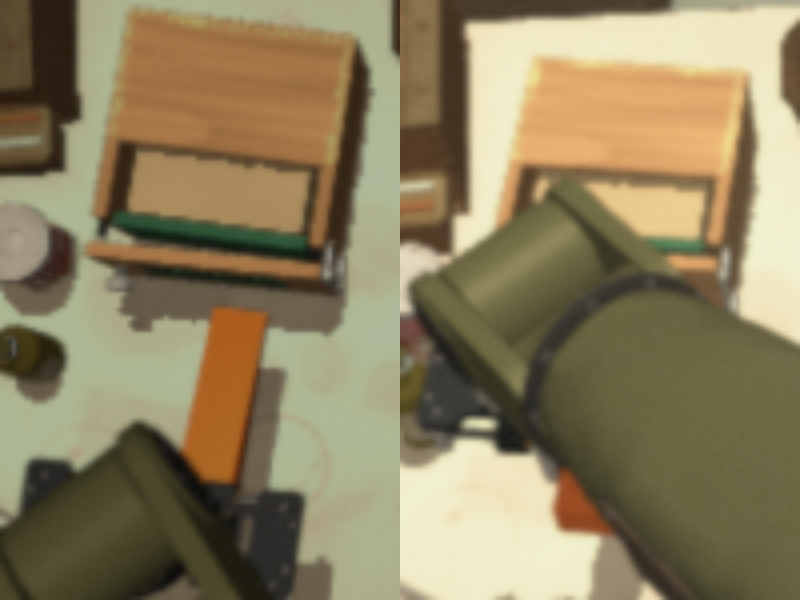

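```bash
python3 -m jog '[[0,-0.4,4,0,0,0],[0,-0.4,8,0,0,0],[0,-0.4,12,0,0,0],[0,-0.4,15,0,0,0],[0,-0.4,16.4,0,0,0],[0,-0.4,16.4,0,0,0]]'; python3 -m jog '[[2,0,0,0,0,0],[4,0,0,0,0,0],[6,0,0,0,0,0],[8,0,0,0,0,0],[9.5,0,0,0,0,0],[9.8,0,0,0,0,0],[9.8,0,0,0,0,0]]'
python3 - <<'E'
from h import *
p=ctrl.get_obs()['ee_pos'][:2]-[.534,.293];print(p@[.9906,-.1365],p@[.1365,.9906])
E
```

```text
time_s: 13.95
ee_pos: [0.3226, 0.2904, 0.2104]
eef_rot: [3.139, 0.003, -0.133]
force: [-1.1, -0.6, -0.7]
grip_width: 0.0399
grip_force: 50.0
time_s: 14.65
ee_pos: [0.4198, 0.2776, 0.2118]
eef_rot: [3.141, 0.001, -0.134]
force: [0.6, -1.4, -4.8]
grip_width: 0.0396
grip_force: 50.0
-0.11103124943882824 -0.030828622644466504
```

```bash
python3 -m jog '[[0.3,0,0,0,0,0],[0.6,0,0,0,0,0],[0.8,0,0,0,0,0],[0.8,0,0,0,0,0]]'; python3 -m jog '[[0.2,0,0,0,0,0],[0.4,0,0,0,0,0],[0.5,0,0,0,0,0],[0.5,0,0,0,0,0]]'; python3 -m jog '[[0.2,0,0,0,0,0],[0.3,0,0,0,0,0],[0.3,0,0,0,0,0]]'
```

```text
time_s: 15.05
ee_pos: [0.4276, 0.277, 0.2122]
eef_rot: [3.141, 0.002, -0.133]
force: [-3.9, 0.7, -8.7]
grip_width: 0.0399
grip_force: 50.0
time_s: 15.45
ee_pos: [0.4324, 0.2764, 0.2121]
eef_rot: [3.141, 0.002, -0.133]
force: [-5.7, 0.1, -8.6]
grip_width: 0.0395
grip_force: 50.0
time_s: 15.75
ee_pos: [0.4352, 0.276, 0.2119]
eef_rot: [3.14, 0.003, -0.133]
force: [-7.0, 1.8, -8.6]
grip_width: 0.0396
grip_force: 50.0
```

```bash
python3 -m jog '[[0.2,0,0.05,0,0,0],[0.4,0,0.1,0,0,0],[0.5,0,0.15,0,0,0],[0.5,0,0.15,0,0,0]]'; python3 -m jog '[[0.2,0,0,0,0,0],[0.4,0,0,0,0,0],[0.5,0,0,0,0,0],[0.5,0,0,0,0,0]]'
```

```text
time_s: 16.15
ee_pos: [0.4401, 0.2754, 0.2105]
eef_rot: [3.14, 0.003, -0.133]
force: [-9.9, 1.0, -7.5]
grip_width: 0.0394
grip_force: 50.0
time_s: 16.55
ee_pos: [0.4448, 0.2748, 0.2103]
eef_rot: [3.14, 0.004, -0.133]
force: [-12.5, 2.4, -9.1]
grip_width: 0.0394
grip_force: 50.0
```

```bash
python3 -m jog '[[0.2,0,0,0,0,0],[0.3,0,0.05,0,0,0],[0.3,0,0.05,0,0,0]]'; python3 -m jog '[[0,0,0,0,0,0],[0,0,0,0,0,0],[0,0,0,0,0,0],[0,0,0,0,0,0]]' 60
python3 - <<'E'
from h import *
import pickle
p=ctrl.get_obs()['ee_pos'][:2]-[.534,.293];print(p@[.9906,-.1365],p@[.1365,.9906])
E
```

```text
time_s: 16.85
ee_pos: [0.4476, 0.2744, 0.2097]
eef_rot: [3.14, 0.004, -0.133]
force: [-13.2, 0.7, -7.2]
grip_width: 0.0394
grip_force: 50.0
time_s: 17.25
ee_pos: [0.4491, 0.2743, 0.2111]
eef_rot: [-3.141, -0.001, -0.133]
force: [-0.1, -0.3, -0.9]
grip_width: 0.0566
grip_force: 0.0
-0.08151883867379496 -0.030146186765941465
```

```bash
python3 -m jog '[[-2,0,0,0,0,0],[-5,0,0,0,0,0],[-5,0,-3,0,0,0],[-5,0,-8,0,0,0],[-5,0,-13,0,0,0],[-8,0,-16,0,0,0],[-10,5,-17,0,0,0],[-10,10,-17,0,0,0]]'; python3 -m jog '[[0,5,0,0,0,0],[0,10,0,0,0,0],[0,15,0,0,0,0],[0,20,0,0,0,0],[2,24,0,0,0,0],[2,24,0,0,0,0]]'
python3 - <<'E'
from h import *
c=shot('top','t5.png');s=shot('scene')
o=np.zeros((600,800,3),np.uint8);o[:,:400]=cv2.resize(c['img'][160:310,150:250],(400,600));o[:,400:]=cv2.resize(s['img'][160:310,150:250],(400,600))
cv2.imwrite('pics/crop7.png',o)
E
```

```text
time_s: 18.05
ee_pos: [0.3355, 0.1925, 0.3821]
eef_rot: [-3.14, -0.003, -0.13]
force: [0.7, -0.8, -0.4]
grip_width: 0.0565
grip_force: 0.0
time_s: 18.65
ee_pos: [0.3254, -0.0518, 0.3812]
eef_rot: [3.141, -0.002, -0.14]
force: [0.1, -0.1, -0.3]
grip_width: 0.0561
grip_force: 0.0
```

View pics/crop7.png

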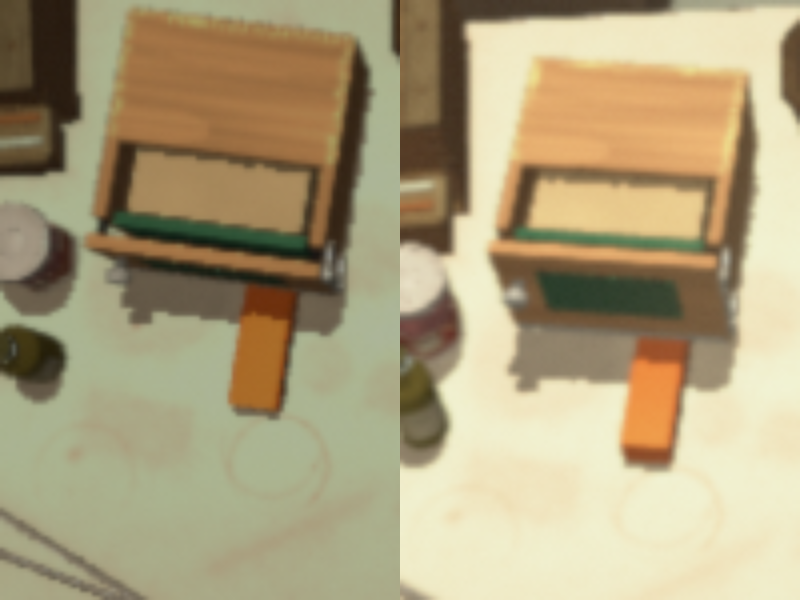

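Run:
```python
from h import *
c=shot('top')
h=cv2.cvtColor(c['img'],cv2.COLOR_BGR2HSV)[232:270,200:230];m=cv2.inRange(h,(7,170,120),(20,255,255))
ys,xs=np.nonzero(m);b=ys.max();print(b+232,xs[ys>=b-1].mean()+200)
p=plane(c,xs[ys>=b-2].mean()+200,b+232.5,.031)[:2]-[.534,.293];print(p@[.9906,-.1365],p@[.1365,.9906])
for n,u,v in [('doorL',150+88/4,160+236/4),('doorR',150+322/4,160+265/4)]:print(n,plane(c,u,v,.145).round(3))
```

```text
261 214.05263157894737
-0.12149965413017323 -0.03355873042411514
doorL [0.532 0.384 0.145]
doorR [0.508 0.208 0.145]
```

```bash
python3 -c "
from station import ctrl
print(ctrl.hand_in())"
```

```text
the job is handed in; nothing more can be done
None
```

I pushed the carrier to its end stop, shut the door, drove the wedge under it and released it. The final picture shows the door shut and the wedge still in place. I handed the job in at about 19 s; it returned no verdict, and I estimated the clamping force rather than measuring it.

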